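# Find and press the hidden catch of the tea stand's leaf bin

## Task

The tilt-out leaf bin in the side of the bamboo tea stand is held shut by a hidden catch: one of the four identical square inlays in the stand's top panel is a sprung push button, the other three are solid. Feel along the inlays with the fingertips for the one that gives, press it down until the bin is released and swings fully open by itself, then take the hand away. Do not push or pull the bin itself, and do not pick up or push aside any of the tea things.

Things in the scene. Friction and masses are not known exactly. Their poses are not given: they have to be found in the camera images.
- stand: Fixed bamboo tea stand, a low closed box 210 (x) x 320 (y) x 120 (z) mm with a flat level top panel. Origin: centre of its underside, on the table. Yaw up to 0.3 rad. The tilt-out bin fills its +x side, facing away from the robot. Cups and scoop stand on the +x half of the top; the row of four inlays runs along y, 45 mm to the -x side of the centre line, 66 mm apart.
- spot_1 (a point): Centre of the upper face of the inlay at the row's +y end (robot's left). The four inlays look alike: level wooden squares 49 x 49 mm in 50 x 50 mm holes, faces 2 mm below the panel's top, 118 mm above the table. Three are solid; one, a different one each time, is the sprung catch. The point does not move down with the catch.
- spot_2 (a point): The same for the second inlay from the +y end. How the catch behaves, whichever inlay it is: it starts to give at about 2 N, lets the bin go after about 4 mm, reaches its stop after 7 mm at about 5 N, and springs back when released.
- spot_3 (a point): The same for the third inlay from the +y end.
- spot_4 (a point): The same for the fourth inlay (-y end, robot's right).
- bin (a joint): Tilt of the leaf bin in rad: about 0 shut, 0.6 fully open (its stop). Its wooden front, 290 mm wide, 86 mm high, is hinged along its lower edge. Once the catch has been pressed, a spring opens it within about a second, its upper edge moving about 50 mm out on the stand's +x side, and it stays open. It cannot be opened without the catch.
- bin_top (a point): Middle of the upper edge of the bin's front (about 106 mm above the table when shut).
- cup_left: Small white porcelain tea cup, 58 mm across, 40 mm high, loose on the stand's top near its +x +y corner. Origin under its centre. Leave alone.
- cup_right: The same kind of cup near the +x -y corner of the stand's top. Leave alone.
- scoop: Steel tea scoop, 130 mm long, lying loose along y on the stand's top between the cups. Leave alone.
- gaiwan: Celadon lidded gaiwan on its saucer, one piece 108 mm across and 90 mm high, loose on the table to the robot's right. Origin under its centre. Leave alone.
- pitcher: Glass pitcher, 84 mm across plus handle, 105 mm high, loose on the table on the right. Origin under its centre. Leave alone.
- caddy: Aluminium tea can, 72 mm across, 110 mm high, loose on the table to the robot's left. Origin under its centre. Leave alone.

How it is judged (in metres and radians):
At the end, for the whole second after the job is handed in: The leaf bin is open to its stop (more than 0.55 of 0.6 rad) and at rest, and each of the two cups, the scoop, the gaiwan, the pitcher and the tea can is within 20 mm of where it stood (value of joint bin above 0.55 rad and velocity of joint bin below 0.1 rad/s and distance of each of cup_left, cup_right, scoop, gaiwan, pitcher, caddy from where it was at the start of the episode below 0.02 m); the robot touches nothing.
It fails at once if the hand or arm pushes or pulls the bin itself (over 2 N) (contact force between bin and the fingers above 2 N or contact force between bin and the arm above 2 N).
It fails at once if a tea thing is lifted, carried or pushed aside by more than 20 mm (distance of any of cup_left, cup_right, scoop, gaiwan, pitcher, caddy from where it was at the start of the episode above 0.02 m).
It also fails if it takes over 51 s, if anything falls off the work surface, if the arm or the gripper's body presses on something with over 40 N, if the wrist force passes 120 N, or if a joint passes its speed limit or range.

## Robot

A 7-joint arm with a two-finger parallel gripper is mounted at the origin on the work surface. World frame = base frame: x ahead of the robot, y to its left, z up, the work surface at z = 0. Lengths are in m, angles in degrees, forces in N, time in s.
With the tool pointing down it reaches from about 0.425 to 0.875 m from the base axis. Payload 4.7 kg.
Tool frame: the origin (TCP) lies between the finger pads; the fingertips stand 19 mm ahead of it and the grasp point (between the pads) is the TCP; x points along the fingers, z is the direction in which the jaws open and shut, and the axes are right-handed (so a half turn about x gives the same grasp; the last joint's range is limited). The gripper opens to 87 mm and grips with 3 to 60 N. Pads are 19 mm wide; open, the fingers measure 117 mm over their backs; the gripper's body (75 mm by 190 mm) begins 51 mm behind the grasp point.
Start: joints at [-64.337, 18.392, -4.016, 83.108, 1.295, 78.541, -3.26], TCP at [0.273, 0.59, 0.242] pointing down, gripper open.
Joint ranges: [-163.93, 163.93], [-17.29, 119.83], [-79.2, 71.16], [3.27, 140.29], [-89.18, 269.18], [5.43, 117.66], [-154.24, 154.24]. Speed limits (degrees/s): [147.25, 147.25, 180, 180, 180, 180, 180].

## Interface

Orientations are given as [roll, pitch, yaw] about the fixed x, y, z axes, in that order (R = Rz(yaw) Ry(pitch) Rx(roll)).
In Python, from cell import monitor, read_camera, camera_model, env, regions_of gives the robot as it stands. The module is installed in compiled form; this text tells all that it offers.
- The arm moves only by the tool step_arm, never from a script. Its argument "deltas" is a list of rows, each a list of 5 numbers: the gripper's target within -1 to 1 (fully open at 1, half-way at 0, shut at -1), then the shift along the tool's x, y, z in m, then the turn about the tool's x in degrees. A call has 1 to 12 rows; each row is the pose to reach, as a shift and turn from the pose commanded when the call began, along the tool's axes at that moment; what a row does not reach only later rows make up. A row lasts 1/8 s, in which the tool goes at most 62.5 mm and 10.7 degrees, less where a joint would pass 70% of its speed; a pose out of reach is approached as far as the arm can. A call with a gripper value outside its range is refused whole. The fingers move at their own pace and stop on an object; "newtons" is the grip in N (left out, the last holds). Time passes only in rows, so rows that repeat a pose let the fingers close. It gives the time, the measured TCP pose, the force and the opening at its end, in the units of the state.
- monitor.get_obs(): the state, without advancing time (a new reading comes with each control period).
- read_camera(name): name is "side" or "top"; returns (picture, depth): 480x640x3 uint8, red, green, blue; 480x640 float32, m along the optical axis (not along the pixel's ray), 0 where there is no reading.
- camera_model(name): a dict with "fx", "fy", "cx", "cy" (pixels), "xyz" and "attitude" of the camera in the world. Camera axes: x right, y down, z forward; pixel columns grow to the right and rows downward; lengths in m; the calibration is good to about 2 mm. A picture is of the moment at which its call begins. camera_model takes no time and is no camera call.
- env.sign_off(): hands the job in, once; it reports no verdict.
Trained networks look in the newest picture that a camera, given by its name, has taken for a name from the list of things; names that differ only in an ending like _2 or _b are one class to them, and where a whole thing is asked for, a point or a joint stands for the part that bears it (a point fixed in the world has none). Each returns a list of dicts, best first, with "p" (0 to 1); they miss things now and then, are a little off and sometimes report something else, mostly with a low value. They report only what shows in the picture. A call takes as long as a camera call.
- regions_of(camera, thing): "pixels" (480x640 bool, what is visible of it) and "pixel" ([column, row] in pixels, amid what is visible of it).
The state is a dict: "time_s": time; "qpos": joint angles; "joint_velocities": joint speeds; "effort": joint torques, N m; "tool_pos": TCP position; "tool_rot": TCP orientation; "force": force on the tool from outside, world axes, zero at the start; "wrist_torque": the same for the moment, N m; "grip_width": finger opening in m.
Only numpy, scipy, OpenCV 4.12 (cv2) and the standard library are available. Lean on these libraries where they do the work, as an engineer would, in place of code of your own. Each camera call takes 0.05 s, during which the arm holds its last target. There are 200 camera calls.

## Working session

There is one attempt and no reset: what is moved stays moved. The work goes in short steps, Python scripts to look and compute and a tool call to move; the robot and the scene stay as the last step left them, time stands still between calls to the robot, and variables do not carry over. Pictures are saved under pics/ and viewed, about 8 in all and at most 12, crops included, and the job is handed in when it is done.

Besides the shell and the picture viewer there is one more tool, called after "Emit:" by a JSON object that holds its "method" and its "body". step_arm: Moves the arm, as the interface text tells. Its arguments: {"type":"object","properties":{"deltas":{"type":"array"},"newtons":{"type":"number"}},"required":["deltas"]}

```bash
mkdir -p pics; python3 - <<'E'
from cell import *
import cv2,numpy as np
o=monitor.get_obs();print({k:np.round(v,3).tolist() for k,v in o.items()})
for n in("top","side"):
    p,d=read_camera(n);cv2.imwrite(f"pics/{n}1.png",p[:,:,::-1]);np.save(f"pics/{n}1.npy",d);print(n,camera_model(n))
    for t in("spot_1","stand"):
        for r in regions_of(n,t):print(n,t,round(r["p"],2),r["pixel"],r["pixels"].sum())
E
```

```text
{'time_s': 0.0, 'qpos': [-64.337, 18.44, -4.018, 83.175, 1.297, 78.539, -3.261], 'joint_velocities': [-0.046, -0.054, 0.034, 0.091, -0.066, -0.106, -0.078], 'effort': [-0.0, -49.129, -0.404, -31.253, -0.064, 0.043, 0.0], 'tool_pos': [0.273, 0.589, 0.24], 'tool_rot': [-176.611, 89.89, -111.462], 'force': [-0.852, -0.318, -0.597], 'wrist_torque': [-0.019, 0.017, 0.009], 'grip_width': 0.087}
top {'fx': 549.9489884223426, 'fy': 549.9489884223426, 'cx': 321.9944080984328, 'cy': 238.45891494404904, 'xyz': array([ 0.30460598, -0.01655096,  1.29794621]), 'attitude': array([-1.67959368e+02, -9.03052423e-02, -8.79855730e+01])}
top spot_1 0.96 [297.2, 241.0] 10523
top stand 0.98 [296.7, 242.6] 10698
side {'fx': 521.1741923256741, 'fy': 521.1741923256741, 'cx': 326.3851913693716, 'cy': 233.84361664893302, 'xyz': array([ 0.18529736, -1.14601017,  0.95519385]), 'attitude': array([-126.00743311,   -1.15248002,  -16.86932572])}
side spot_1 0.68 [320.6, 242.2] 5771
side stand 0.55 [322.4, 243.3] 5847
side stand 0.45 [341.8, 187.1] 319
```

View pics/top1.png

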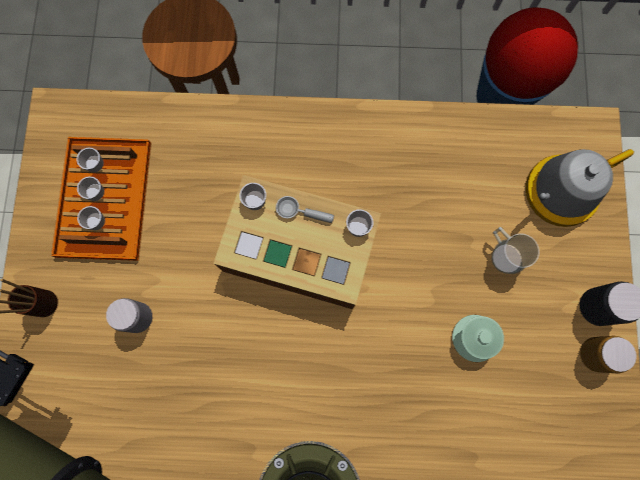

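View pics/side1.png

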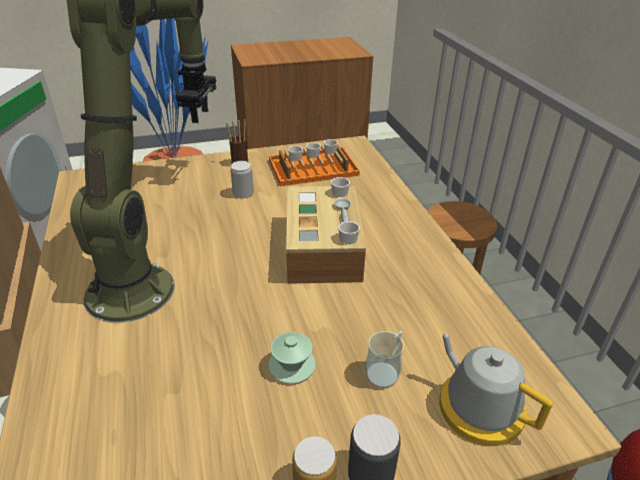

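Both views agree. In the top picture the inlays sit at about (249,245), (278,254), (307,261) and (336,270), with the cups and scoop behind them. The arm is at the lower left, and the path to the stand is clear.

```bash
cat >h.py <<'E'
from cell import *
import cv2,numpy as np
from scipy.spatial.transform import Rotation as R
def w(n,px,z):
    m=camera_model(n);r=R.from_euler("xyz",m["attitude"],degrees=True).as_matrix()@np.array([(px[0]-m["cx"])/m["fx"],(px[1]-m["cy"])/m["fy"],1])
    return m["xyz"]+r*(z-m["xyz"][2])/r[2]
def tool():
    o=monitor.get_obs();return np.array(o["tool_pos"]),R.from_euler("xyz",o["tool_rot"],degrees=True).as_matrix()
E
python3 - <<'E'
from h import *
P=np.array([w("top",p,.118) for p in((249,245),(278,254),(307,261),(336,270))])
S=np.array([w("side",p,.118) for p in((307.5,198),(308,209.5),(308.5,222),(309,236))])
print(P.round(4),S.round(4),np.linalg.norm(np.diff(P,axis=0),axis=1))
# cyclic fit: centre + direction
c=P.mean(0);d=P[3]-P[0];d/=np.linalg.norm(d);F=np.array([c+d*.066*k for k in(-1.5,-.5,.5,1.5)]);np.save("F.npy",F)
t,M=tool();print("fit",F.round(4),"yaw",np.degrees(np.arctan2(d[0],-d[1])));print(M.round(3))
for f in F:print((M.T@(f-t)).round(4))
E
```

```text
[[ 0.5359  0.1495  0.118 ]
 [ 0.5182  0.0851  0.118 ]
 [ 0.5049  0.0213  0.118 ]
 [ 0.4874 -0.0424  0.118 ]] [[ 0.5342  0.1426  0.118 ]
 [ 0.5191  0.0815  0.118 ]
 [ 0.5036  0.0194  0.118 ]
 [ 0.4873 -0.0453  0.118 ]] [0.06683304 0.06517552 0.06599082]
fit [[ 0.5359  0.1494  0.118 ]
 [ 0.5197  0.0854  0.118 ]
 [ 0.5035  0.0214  0.118 ]
 [ 0.4874 -0.0426  0.118 ]] yaw -14.182188879498222
[[-0.    -0.907  0.42 ]
 [-0.001  0.42   0.907]
 [-1.    -0.    -0.001]]
[ 0.1234 -0.4234 -0.2891]
[ 0.1234 -0.4357 -0.3539]
[ 0.1235 -0.4479 -0.4188]
[ 0.1235 -0.4601 -0.4836]
```

Emit:
{"method": "step_arm", "body": {"deltas": [[-1, 0, -0.045, -0.03, -1], [-1, 0, -0.09, -0.06, -2], [-1, 0, -0.135, -0.09, -4], [-1, 0, -0.18, -0.12, -5], [-1, 0, -0.225, -0.155, -6], [-1, 0, -0.27, -0.185, -7], [-1, 0, -0.315, -0.215, -8], [-1, 0, -0.36, -0.245, -9], [-1, 0, -0.4, -0.27, -10], [-1, 0, -0.423, -0.289, -10.6], [-1, 0, -0.423, -0.289, -10.6], [-1, 0, -0.423, -0.289, -10.6]], "newtons": 20}}

```text
time_s: 1.8
tool_pos: [0.5351, 0.151, 0.2415]
tool_rot: [38.5, 89.9, 114.3]
force: [-0.6, 0.1, 0.3]
grip_width: 0.0001
```

```bash
python3 - <<'E'
from h import *
F=np.load("F.npy");t,M=tool();print(t,monitor.get_obs()["force"],monitor.get_obs()["grip_width"])
for f in F:print((M.T@(f-t)).round(4))
p,d=read_camera("side");cv2.imwrite("pics/side2.png",cv2.resize(p[140:300,220:440,::-1],None,fx=3.5,fy=3.5))
E
```

```text
[0.53508872 0.15099013 0.24151156] [-0.61824993  0.09317949  0.32968945] 0.00012575757766250084
[ 0.1235 -0.0012 -0.0015]
[ 0.1235 -0.0012 -0.0675]
[ 0.1234 -0.0013 -0.1335]
[ 0.1234 -0.0013 -0.1995]
```

View pics/side2.png

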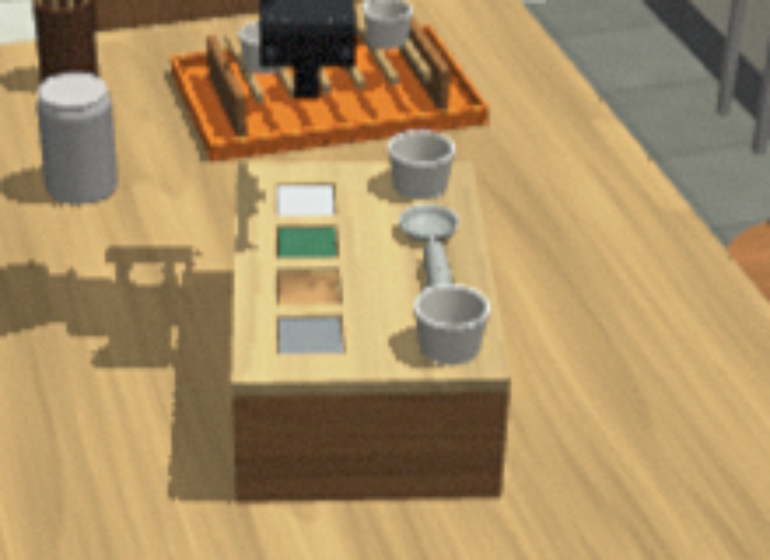

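The fingers at crop (305,75) are right above the white inlay, spot_1, at (305,200). I'll descend to just above it.

Emit:
{"method": "step_arm", "body": {"deltas": [[-1, 0.03, -0.001, -0.0015, 0], [-1, 0.06, -0.001, -0.0015, 0], [-1, 0.085, -0.001, -0.0015, 0], [-1, 0.095, -0.001, -0.0015, 0], [-1, 0.1, -0.001, -0.0015, 0], [-1, 0.1, -0.001, -0.0015, 0]]}}

```text
time_s: 2.6
tool_pos: [0.5365, 0.1485, 0.1422]
tool_rot: [-49.4, 89.9, 26.4]
force: [1.1, 0.9, 0.4]
grip_width: 0.0001
```

Emit:
{"method": "step_arm", "body": {"deltas": [[-1, 0.002, 0, 0, 0], [-1, 0.004, 0, 0, 0], [-1, 0.006, 0, 0, 0], [-1, 0.007, 0, 0, 0], [-1, 0.007, 0, 0, 0], [-1, 0.007, 0, 0, 0]]}}

```text
time_s: 3.35
tool_pos: [0.5365, 0.1482, 0.1349]
tool_rot: [-54.1, 90.0, 21.7]
force: [0.3, -0.3, 4.1]
grip_width: 0.0006
```

Emit:
{"method": "step_arm", "body": {"deltas": [[-1, 0.002, 0, 0, 0], [-1, 0.003, 0, 0, 0], [-1, 0.003, 0, 0, 0], [-1, 0.003, 0, 0, 0]]}}

```text
time_s: 3.85
tool_pos: [0.5365, 0.1482, 0.1317]
tool_rot: [-57.5, 90.0, 18.3]
force: [1.4, -0.2, 2.6]
grip_width: 0.0008
```

It gives: the tip is about 5 mm down at only about 3 N. I'll press on to the stop.

Emit:
{"method": "step_arm", "body": {"deltas": [[-1, 0.001, 0, 0, 0], [-1, 0.002, 0, 0, 0], [-1, 0.003, 0, 0, 0], [-1, 0.003, 0, 0, 0], [-1, 0.003, 0, 0, 0]]}}

```text
time_s: 4.47
tool_pos: [0.5365, 0.1482, 0.1303]
tool_rot: [-36.5, 89.9, 39.3]
force: [-2.8, -0.1, 13.2]
grip_width: 0.0004
```

```bash
python3 - <<'E'
from h import *
p,d=read_camera("top");cv2.imwrite("pics/top2.png",cv2.resize(p[140:320,190:410,::-1],None,fx=3.3,fy=3.3))
E
```

```text
(no output)
```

View pics/top2.png

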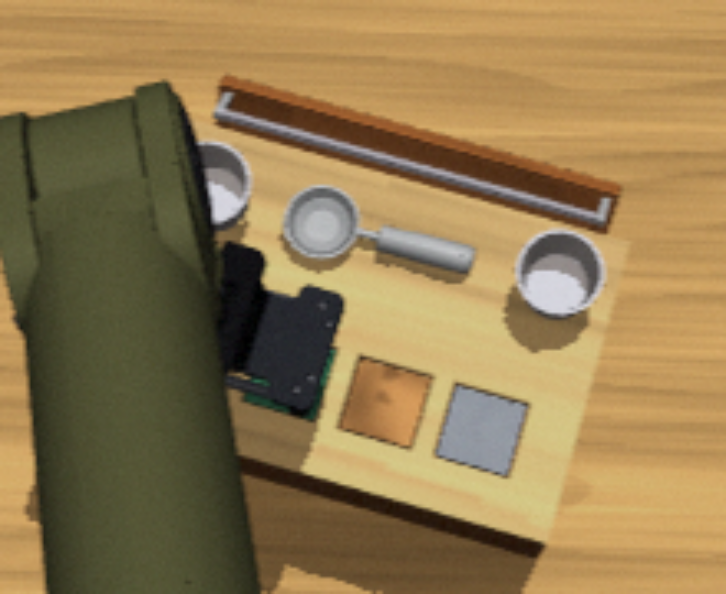

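The catch hit its stop at about 7 mm and 13 N. The bin, at the upper edge from crop (220,90) to (615,205), has swung open. I'll retract straight up and away, retracing the way in.

Emit:
{"method": "step_arm", "body": {"deltas": [[-1, -0.01, 0, 0, 0], [-1, -0.03, 0, 0, 0], [-1, -0.06, 0, 0, 0], [-1, -0.09, 0, 0, 0], [-1, -0.12, 0, 0, 0], [-1, -0.12, 0.04, 0.03, 0], [-1, -0.12, 0.08, 0.06, 0], [-1, -0.12, 0.12, 0.09, 0], [-1, -0.12, 0.15, 0.11, 0], [-1, -0.12, 0.15, 0.11, 0], [-1, -0.12, 0.15, 0.11, 0], [-1, -0.12, 0.15, 0.11, 0]]}}

```text
time_s: 6.02
tool_pos: [0.4187, 0.2902, 0.2482]
tool_rot: [170.8, 89.9, -113.6]
force: [-1.1, -0.5, -0.4]
grip_width: 0.0004
```

```bash
python3 - <<'E'
from h import *
o=monitor.get_obs();print(o["tool_pos"],o["force"],o["joint_velocities"])
d0=np.load("pics/top1.npy")
p,d=read_camera("top");q=cv2.imread("pics/top1.png")[:,:,::-1]
for t in("cup_left","scoop","gaiwan","pitcher","caddy"):print(t,[(round(r["p"],2),r["pixel"]) for r in regions_of("top",t)][:3])
rs=regions_of("top","bin")
for r in rs[:2]:
    m=r["pixels"];vs,us=np.nonzero(m);print("bin",r["p"],us.min(),us.max(),vs.min(),vs.max())
cv2.imwrite("pics/top3.png",np.hstack([q[140:380,90:490],p[140:380,90:490]])[:,:,::-1])
E
```

```text
[0.41867813 0.29020213 0.24822877] [-1.11654537 -0.52914575 -0.41302329] [ 0.11846319 -0.06899494 -0.18822044 -0.13631732 -0.16791226 -0.19646767
 -0.13319802]
cup_left [(0.84, [252.7, 193.9])]
scoop [(0.81, [295.3, 210.6]), (0.19, [254.4, 196.8])]
gaiwan [(0.84, [480.5, 337.0])]
pitcher [(0.87, [513.0, 254.2]), (0.71, [290.5, 211.3])]
caddy [(0.51, [300.5, 235.9]), (0.25, [512.6, 254.6])]
bin 0.69 254 376 163 209
```

View pics/top3.png

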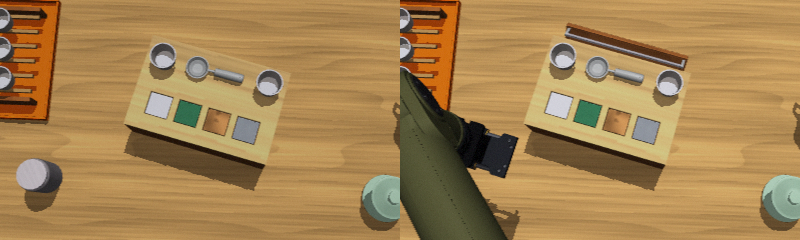

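The cups, scoop and gaiwan haven't moved. The arm hides the caddy from above, so I'll check it from the side, and check the bin angle as well.

```bash
python3 - <<'E'
from h import *
F=np.load("F.npy");y=F[0]-F[3];y/=np.linalg.norm(y);x=np.array([y[1],-y[0],0]);c=F.mean(0)+.045*x
for px in((256.7,163.6),(377.5,196.5)):
    print("bin edge, stand x past side face",((w("top",px,.091)-c)@x-.105).round(4))
a=cv2.imread("pics/side1.png");p,_=read_camera("side");b=p[:,:,::-1]
cv2.imwrite("pics/side3.png",np.hstack([a[130:400,200:440],b[130:400,200:440]]))
E
```

```text
bin edge, stand x past side face 0.0419
bin edge, stand x past side face 0.0436
```

View pics/side3.png

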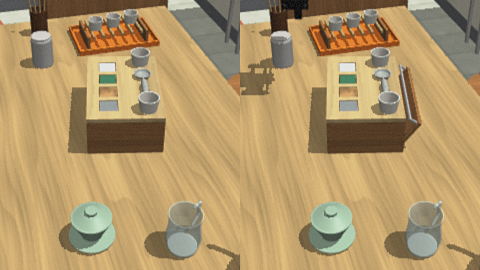

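The bin's edge is in the same place at 4.5 s and 6.0 s, so it is at rest against its stop. Every tea thing is where it was.

```bash
python3 -c "
from cell import env;print(env.sign_off())"
```

```text
the job is handed in; nothing more can be done
None
```

The catch was spot_1, the white inlay at the row's +y end and the first one I tried. I pressed it with the closed fingertips to its stop (about 7 mm, 13 N at the end). The bin swung open by itself, I backed the hand up and away, and I handed the job in shortly after 6 s.

**Bin:** its upper edge showed in the same place at 4.5 s and 6.0 s, so I take it to be at rest against its stop. I measured the edge about 43 mm out from the stand's side, against the 50 mm or so in the description. I put that down to picking the edge by eye and my assumed edge height, but I did not measure the bin's angle directly.

**Tea things:** before-and-after pictures show the cups, scoop, gaiwan, pitcher and tea can where they stood. The network's top-view answer for the tea can was wrong because the arm hid it, so I checked the can in the side picture instead.

**Hand:** it is clear of everything, and the last force reading was about 1 N, which is noise level.

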